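# Show the sharpening stone to the inspection camera

## Robot

A 6-joint arm with a two-finger parallel gripper is mounted at the origin on a cart in front of the work surface, level with it; the furniture and walls round the work are solid. World frame = base frame: x ahead of the robot, y to its left, z up, the work surface at z = 0. Lengths are in mm, angles in rad, forces in N, time in s.
With the tool pointing down it reaches from about 325 to 850 mm from the base axis. Payload 15.5 kg.
Tool frame: the origin (TCP) lies midway between the tips of the shut fingers; the grasp point (between the pads) lies robot.grip_point_offset behind it (robot.grip_point_offset is the distance from the TCP to the grasp point, in mm); z points along the fingers, y is the line along which they close (so a half turn about z gives the same grasp; the last joint's range is limited). The gripper opens to 91 mm and grips with 3 to 60 N. Pads are 32 mm wide; open, the fingers measure 118 mm over their backs; the gripper's body (76 mm by 178 mm) begins 60 mm behind the grasp point.
Start: joints at [-1.266, 0.494, 1.345, -0, 1.302, -0.096], TCP at [243.848, -575.469, 213.915] pointing down, gripper open.
Joint ranges: [-2.91, 2.91], [-0.82, 2.16], [0.22, 2.67], [-1.22, 4.37], [0.12, 2.79], [-3.08, 3.08]. Speed limits (rad/s): [1.89, 1.89, 2.57, 3.01, 3.01, 3.01].

## Interface

Orientations are given as a unit quaternion [w, x, y, z].
In Python, from rig import robot, eyes gives the robot as it stands. The module is installed in compiled form; this text tells all that it offers.
- The arm moves only by the tool send_rows, never from a script. Its argument "series" is text: rows parted by semicolons, each of 7 numbers parted by spaces: the shift along the tool's x, y, z in m, then the turn, a rotation vector about the tool's x, y, z in rad, then the opening, from 0 (shut) to 1 (fully open). In form: x y z wx wy wz gripper; .... A call has 1 to 8 rows; each row shifts and turns the commanded pose from where the row before left it, along the tool's axes as they then stand; what a row does not reach is not made up. A row lasts 1/8 s, in which the tool goes at most 62.5 mm and 10.7 degrees, less where a joint would pass 70% of its speed; a pose out of reach is approached as far as the arm can. A call with a gripper value outside its range is refused whole. The fingers move at their own pace and stop on an object; the grip force is fixed at half the most. Time passes only in rows, so rows that do not move let the fingers close. It gives the time, the measured TCP pose, the force, the opening and the grip force at its end, in the units of the state.
- robot.state(): the state, without advancing time (a new reading comes with each control period).
- eyes.get_image(name): name is "scene" or "top" or "wrist"; returns the picture (384x512x3 uint8, red, green, blue); there is no depth.
- eyes.camera_params(name): a dict with "fov_y" (degrees; the focal length in pixels is half the picture's height over the tangent of half this angle, whatever the lens; pixels are square), "cx", "cy" (the principal point, pixels), "extrinsics" (4x4, takes a point from camera to world coordinates). Camera axes: x right, y down, z forward; pixel columns grow to the right and rows downward; lengths in mm; the calibration is good to about 2 mm. A picture is of the moment at which its call begins: read the wrist's pose just before it. camera_params takes no time and is no camera call; for the wrist camera it gives the pose at the moment of the call.
- robot.job_done(): hands the job in; it is judged then, once.
The state is a dict: "clock": time; "joints": joint angles; "joint_vel": joint speeds; "joint_efforts": joint torques, N m; "eef_pos": TCP position; "ee_rot": TCP orientation; "force": force on the tool from outside, world axes, zero at the start; "moment": the same for the moment, N m; "opening": finger opening in mm; "grip_force": force on a finger pad.
Only numpy, scipy, OpenCV 4.12 (cv2) and the standard library are available. Lean on these libraries where they do the work, as an engineer would, in place of code of your own. Each camera call takes 0.05 s, during which the arm holds its last target. There are 200 camera calls.

## Task

Lift the peeler off the sharpening stone without shifting the stone and lay it flat on a free patch of the table. Then pick up the stone and hold it in the air, dark face down, in front of the upward-looking inspection camera: centred in its view, dark face 130 mm from the rim of the camera's hood and square to the view, the stone's length along the long side of the hood. Finish with the stone held still there in the gripper, and leave the camera and everything else as it stands.

Things in the scene. Friction and masses are not known exactly. Their poses are not given: they have to be found in the camera images.
- stone: sharpening stone, a plain brick 50 x 150 x 26 mm, about 0.3 kg, sandy brown upper half, darker brown-grey lower half, flat on the table with the peeler across its top. Origin: centre of its dark underside; x across its 50 mm width, y along its 150 mm length, z out of the sandy top.
- peeler: peeler, black handle and narrow steel blade, 170 mm long, 80 g, lying across the top of the stone, ends overhanging. Origin: middle of its length, at its underside; x along it from handle (-85 to +20 mm, 25 mm wide, 17 mm high) to blade (+20 to +85 mm, 14 mm wide, 6 mm high), z up. It balances near x = -25 mm: grip it there across its width (its y).
- camera_stand: foot of the inspection camera, fixed to the table: dark steel plate 100 (x) x 116 (y) x 10 mm with an aluminium yoke 72 mm high and black side knobs, 120 mm over all in y. The grey head (46 x 76 mm) with a black rectangular hood round its lens is tipped in the stiff yoke, towards the stand's -x, by 0.15 to 0.45 rad. Origin: centre of the underside.
- camera_focus (a point): where the centre of the stone's dark face belongs: a point in the air, mid-view, 130 mm beyond the rim of the hood (outside 46 x 72 mm). Axes: z along the line of sight, away from the camera; y along the hood's long side, x along its short side. The head's pivot lies 180 mm back along -z, 55 mm above the table.
- timer: bystander, loose: white wind-up timer, 66 mm wide, 53 mm high; origin at the centre of its underside
- ramekin: bystander, loose: small steel sauce cup, 65 mm wide, 37 mm high; origin at the centre of its underside
- spice_jar: bystander, loose: spice jar with a white cap, 47 mm wide, 98 mm high; origin at the centre of its underside
- tape: bystander, loose: roll of masking tape lying flat, 98 mm wide, 25 mm high; origin at the centre of its underside
- food_tub: bystander, loose: round lidded food tub, 129 mm wide, 56 mm high; origin at the centre of its underside. Unlisted: a pen and a hex key near the table's front edge, pans and a jug along the back and right, a slicer on the left.

How it is judged (in metres and radians):
On the way, in this order (a step that is already met when the one before it is completed fails the run):
1. the peeler is lifted clear of the stone in the gripper, the stone staying where it lay (within 30 mm) (height (world z) of peeler above 0.05 m and contact force between the fingers and peeler above 0.5 N and contact force between stone and peeler below 0.02 N and distance of stone from where it was at the start of the episode below 0.03 m), for 0.1 s.
2. the peeler lies flat on the table, released, off the stone and clear of the camera, the stone still where it lay (within 30 mm) (height (world z) of peeler below 0.022 m and angle between peeler's own x axis and vertical between 1.35 and 1.79 rad and contact force between each of the fingers, stone, camera_stand and peeler below 0.05 N and linear speed of peeler below 0.03 m/s and distance of stone from where it was at the start of the episode below 0.03 m), for 0.2 s.
3. the stone is lifted in the gripper (height (world z) of stone above 0.08 m and contact force between the fingers and stone above 1 N), for 0.2 s.
At the end, for the whole second after the job is handed in: Stone held still in the gripper, touching nothing else, dark face down: its centre within 20 mm of the focus point, face square to the line of sight and length along the hood's long side, each within 8 degrees. Peeler lying flat on the table, released, clear of the camera (distance between stone and camera_focus below 0.02 m and angle between the z axis of stone and the z axis of camera_focus, either way round below 0.14 rad and angle between the y axis of stone and the y axis of camera_focus, either way round below 0.14 rad and angle between stone's own z axis and vertical below 1 rad and height (world z) of stone above 0.12 m and contact force between the fingers and stone above 1 N and contact force between stone and camera_stand below 0.02 N and linear speed of each of stone, peeler below 0.03 m/s and angular speed of stone below 0.2 rad/s and height (world z) of peeler below 0.022 m and angle between peeler's own x axis and vertical between 1.35 and 1.79 rad and contact force between each of the fingers, camera_stand and peeler below 0.05 N); the arm keeps its last pose, push and grip.
It fails at once if the peeler is dropped on to the table or flung (faster than 0.8 m/s within 60 mm of the table) (height (world z) of peeler below 0.06 m and linear speed of peeler above 0.8 m/s).
It fails at once if the camera is turned (its focus point moves by more than 15 mm) (distance of camera_focus from where it was at the start of the episode above 0.015 m).
It fails at once if a bystander is moved by more than 30 mm (distance of any of timer, ramekin, spice_jar, tape, food_tub from where it was at the start of the episode above 0.03 m).
It also fails if it takes over 53 s, if anything falls off the work surface, if the arm or the gripper's body presses on something with over 40 N, if the wrist force passes 120 N, or if a joint passes its speed limit or range.

## Working session

There is one attempt and no reset: what is moved stays moved. The work goes in short steps, Python scripts to look and compute and a tool call to move; the robot and the scene stay as the last step left them, time stands still between calls to the robot, and variables do not carry over. Pictures are saved under pics/ and viewed, at most 10 in all, crops included, and the job is handed in when it is done.

Besides the shell and the picture viewer there is one more tool, called after "Request:" as name(argument=value, ...) on one line, values as JSON. send_rows: Moves the arm, as the interface text tells. Its arguments: {"type":"object","properties":{"series":{"type":"string"}},"required":["series"]}

```bash
mkdir -p pics; cat > h.py <<'E'
import numpy as np, cv2
from rig import robot, eyes
from scipy.spatial.transform import Rotation as R
def snap(n):
    p=eyes.camera_params(n); im=eyes.get_image(n); return im,p
def ray(p,uv):
    E=np.array(p["extrinsics"]); f=192/np.tan(np.radians(p["fov_y"])/2)
    d=E[:3,:3]@np.array([(uv[0]-p["cx"])/f,(uv[1]-p["cy"])/f,1]); return E[:3,3],d/np.linalg.norm(d)
def plane(p,uv,z):
    o,d=ray(p,uv); return o+d*(z-o[2])/d[2]
def proj(p,X):
    E=np.array(p["extrinsics"]); f=192/np.tan(np.radians(p["fov_y"])/2)
    c=E[:3,:3].T@(np.array(X)-E[:3,3]); return np.array([p["cx"]+f*c[0]/c[2],p["cy"]+f*c[1]/c[2]])
def two(p1,u1,p2,u2):
    o1,d1=ray(p1,u1);o2,d2=ray(p2,u2)
    s=np.linalg.lstsq(np.c_[d1,-d2],o2-o1,rcond=None)[0]
    a=o1+s[0]*d1;b=o2+s[1]*d2; return (a+b)/2,np.linalg.norm(a-b)
def save(n,im,k=1.5):
    cv2.imwrite(n,cv2.resize(im[:,:,::-1],None,fx=k,fy=k,interpolation=cv2.INTER_CUBIC))
E
python3 - <<'E'
from h import *
print(robot.state(),robot.grip_point_offset)
import pickle
D={}
for n in("scene","top"):
    im,p=snap(n);D[n]=(im,p);save(f"pics/{n}.png",im,1.5);print(n,p)
pickle.dump(D,open("d.pkl","wb"))
E
```

```text
{'clock': 0.0, 'joints': array([-1.26553758e+00,  4.94199631e-01,  1.34614371e+00, -1.98924349e-05,
        1.30249293e+00, -9.55097679e-02]), 'joint_vel': array([-3.47418868e-04, -6.38486021e-04, -7.04038204e-05,  4.31416804e-05,
       -1.19648959e-03, -9.08072643e-04]), 'joint_efforts': array([ 3.07686743e-03, -8.78805184e+01, -3.81850255e+01,  7.10179796e-02,
        5.32715488e-02, -1.65495262e-04]), 'eef_pos': array([ 243.7030312 , -575.10890829,  213.32377799]), 'ee_rot': array([-6.17386576e-04,  9.79989450e-01,  1.99048466e-01, -7.46282270e-05]), 'force': array([-0.39016136, -0.18855785,  0.33636841]), 'moment': array([ 0.01668753, -0.02708083,  0.00567016]), 'grip_force': 0.0, 'opening': 91.16855938549183} 18.8
scene {'fov_y': 45.12231863498209, 'cx': 260.0424949810543, 'cy': 195.3598724606602, 'extrinsics': array([[-7.45489201e-01, -3.02013325e-01,  5.94166477e-01,
        -3.02332932e+02],
       [-6.66351055e-01,  3.57645892e-01, -6.54267290e-01,
         9.93533804e+02],
       [-1.49037598e-02, -8.83672659e-01, -4.67868048e-01,
         8.62981428e+02],
       [ 0.00000000e+00,  0.00000000e+00,  0.00000000e+00,
         1.00000000e+00]])}
top {'fov_y': 51.65375747815249, 'cx': 260.8009633232202, 'cy': 198.68303367800027, 'extrinsics': array([[-1.56616965e-03, -9.82965632e-01,  1.83782787e-01,
         3.40456645e+02],
       [-9.99924219e-01,  3.78351575e-03,  1.17149980e-02,
         2.58082865e+01],
       [-1.22107855e-02, -1.83750512e-01, -9.82897068e-01,
         1.38672123e+03],
       [ 0.00000000e+00,  0.00000000e+00,  0.00000000e+00,
         1.00000000e+00]])}
```

View pics/top.png

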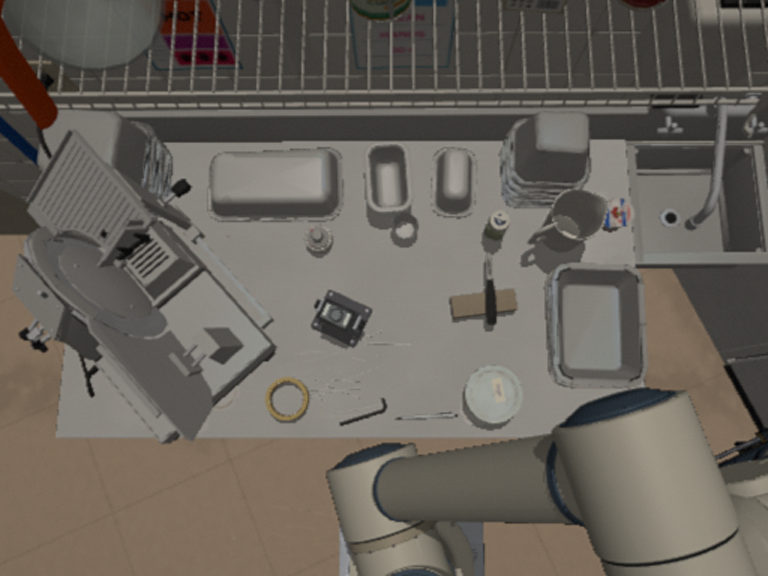

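View pics/scene.png

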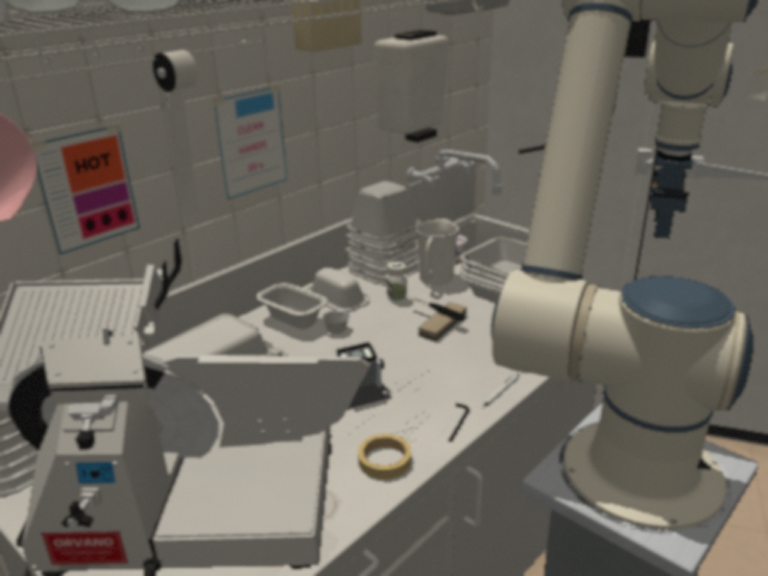

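The top view shows the stone near (483,303), with the peeler across it (handle end (490,322), blade tip (487,262)) and the camera stand near (340,318), all in 1.5x pixels. The scene view shows the tipped hood near (358,352).

```bash
python3 - <<'E'
from h import *
import pickle
D=pickle.load(open("d.pkl","rb")); im,p=D["top"]
for n,uv,z in [("stone",(322,202),26),("pe_h",(327,215),43),("pe_tip",(325,175),30),("stand",(227,212),10),("jar",(331,149),98),("tub",(329,264),56),("ramekin",(269,153),37),("timer",(212,159),53),("tape",(192,266),25),("tray_l",(366,220),30),("frontedge",(230,291),0),("pen",(284,277),0),("hex",(242,274),0)]:
    print(n,plane(p,uv,z).round())
hsv=cv2.cvtColor(im,cv2.COLOR_RGB2HSV)
m=(cv2.inRange(hsv,(8,60,60),(28,255,255)));m[:180]=0;m[230:]=0;m[:,:290]=0;m[:,350:]=0
pts=np.argwhere(m)[:,::-1]
W=np.array([plane(p,u,26)[:2] for u in pts]);r=cv2.minAreaRect(W.astype(np.float32));print(len(pts),r)
# wrist cam relative to tool
s=robot.state();q=s["ee_rot"];Rt=R.from_quat([q[1],q[2],q[3],q[0]]).as_matrix()
w=eyes.camera_params("wrist");E=w["extrinsics"];print(w["fov_y"],w["cx"],w["cy"]);print((Rt.T@E[:3,:3]).round(3),(Rt.T@(E[:3,3]-s["eef_pos"])).round(1))
print(Rt.round(3))
save("pics/c.png",im[160:250,190:360],4.5)
E
```

```text
stone [ 582. -171.   26.]
pe_h [ 534. -184.   43.]
pe_tip [ 678. -184.   30.]
stand [551. 161.  10.]
jar [ 751. -196.   98.]
tub [ 369. -183.   56.]
ramekin [757.  13.  37.]
timer [731. 212.  53.]
tape [364. 276.  25.]
tray_l [ 518. -319.   30.]
frontedge [280. 148.   0.]
pen [326. -37.   0.]
hex [337. 107.   0.]
477 ((582.7899169921875, -170.988037109375), (47.6910400390625, 147.18663024902344), 7.4732985496521)
63.10359175640696 254.57745282131927 191.82589426383075
[[-0.001 -0.971 -0.238]
 [ 1.    -0.001 -0.001]
 [ 0.    -0.238  0.971]] [  66.8   -1.5 -171.2]
[[ 0.921  0.39  -0.   ]
 [ 0.39  -0.921  0.001]
 [ 0.    -0.001 -1.   ]]
```

View pics/c.png

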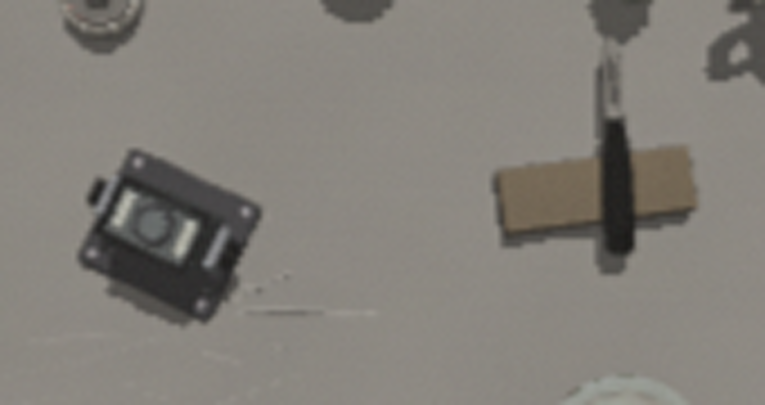

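The crop shows the stand with its knobs at (100,192) and (230,250). The peeler runs from (620,252) to (608,40), and the stone's top lies around (597,190). These sizes agree with the given ones, so I'll move in for a close look.

Request:
send_rows(series="0.046 -0.024 -0.002 0 0 0 1;0.046 -0.024 -0.002 0 0 0 1;0.046 -0.024 -0.002 0 0 0 1;0.046 -0.024 -0.002 0 0 0 1;0.046 -0.024 -0.002 0 0 0 1;0.046 -0.024 -0.002 0 0 0 1;0.046 -0.024 -0.002 0 0 0 1;0.046 -0.024 -0.002 0 0 0 1")

```text
clock: 1.1
eef_pos: [508.6, -253.6, 229.8]
ee_rot: [-0.0, 0.98, 0.199, -0.0]
force: [0.7, -1.0, -0.4]
opening: 91.0
grip_force: 0.0
```

Request:
send_rows(series="0.046 -0.024 -0.002 0 0 0 1;0.046 -0.024 -0.002 0 0 0 1;0 0 0 0 0 0.13 1;0 0 0 0 0 0.13 1;0 0 0 0 0 0.13 1;0 0 0 0 0 0 1")

```text
clock: 1.85
eef_pos: [573.6, -174.9, 233.7]
ee_rot: [-0.0, 1.0, 0.006, -0.0]
force: [-1.6, 0.3, -0.2]
opening: 91.5
grip_force: 0.0
```

```bash
cat >> h.py <<'E'
def tool():
    s=robot.state();q=s["ee_rot"];return R.from_quat([q[1],q[2],q[3],q[0]]).as_matrix(),s["eef_pos"],s
E
python3 - <<'E'
from h import *
Rt,t,s=tool();print(s["clock"],t,s["joints"].round(2));print(Rt.round(3))
im,p=snap("wrist");np.savez("w1.npz",im=im,**p);save("pics/w1.png",im,1.5)
E
```

```text
1.85 [ 573.61121904 -174.93596159  233.65541496] [-0.4   0.44  1.38 -0.    1.32  1.16]
[[ 1.     0.011 -0.001]
 [ 0.011 -1.     0.   ]
 [-0.001 -0.    -1.   ]]
```

View pics/w1.png

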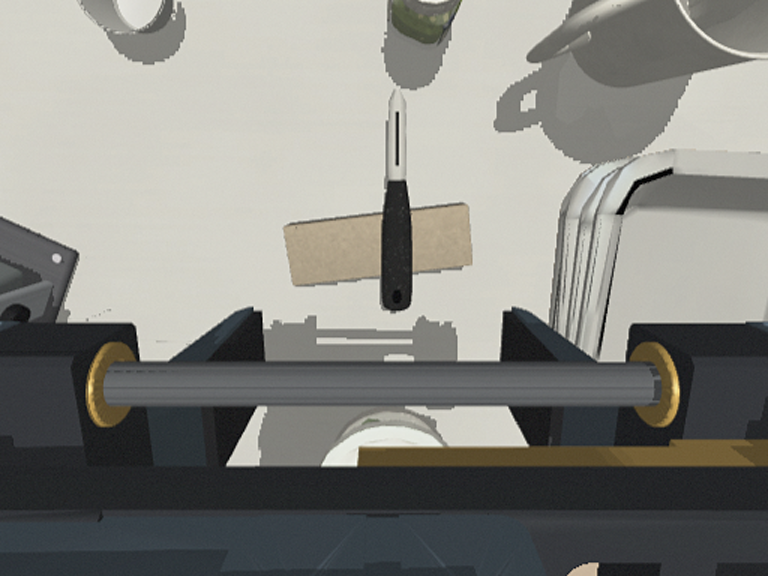

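The wrist view shows the peeler's handle end at (396,311) and blade tip at (398,90), with the stone's corners at (285,225), (467,203), (472,264) and (293,286).

```bash
python3 - <<'E'
from h import *
d=np.load("w1.npz");im=d["im"];p={k:d[k] for k in("fov_y","cx","cy","extrinsics")}
hsv=cv2.cvtColor(im,cv2.COLOR_RGB2HSV)
m=cv2.inRange(hsv,(8,40,120),(28,255,255));m[:125]=0;m[195:]=0;m[:,:180]=0;m[:,325:]=0
W=np.array([plane(p,u,26)[:2] for u in np.argwhere(m)[:,::-1]],np.float32);print("stone",cv2.minAreaRect(W))
k=(im.max(2)<70).astype(np.uint8);k[:118]=0;k[208:]=0;k[:,:250]=0;k[:,280:]=0
W=np.array([plane(p,u,40)[:2] for u in np.argwhere(k)[:,::-1]],np.float32);r=cv2.minAreaRect(W);print("handle",r,W.min(0),W.max(0))
print("tip",plane(p,(398/1.5,90/1.5),31),"bladejoin",plane(p,(397/1.5,180/1.5),34), "hend",plane(p,(396/1.5,311/1.5),36))
for n,uv in [("jar base",(420/1.5,38/1.5))]:print(n,plane(p,uv,0))
E
```

```text
stone ((582.703857421875, -169.94009399414062), (50.01343536376953, 149.03689575195312), 7.457675457000732)
handle ((583.6180419921875, -183.8485870361328), (101.81088256835938, 24.062381744384766), 1.4379311800003052) [ 532.7282  -196.77922] [ 634.64984 -172.4272 ]
tip [ 699.70801041 -183.83828079   31.        ] bladejoin [ 634.51281343 -184.17496861   34.        ] hend [ 529.89865201 -185.17577907   36.        ]
jar base [ 742.98287057 -201.35094203    0.        ]
```

Request:
send_rows(series="0.008 0.005 0.05 0 0 0 1;0.007 0.004 0.05 0 0 0 1;0 0 0.05 0 0 0 1;0 0 0.03 0 0 0 1;0 0 0.015 0 0 0 1;0 0 0.005 0 0 0 1;0 0 0 0 0 0 1")

```text
clock: 2.78
eef_pos: [589.4, -184.1, 34.7]
ee_rot: [0.0, 1.0, 0.006, 0.001]
force: [1.1, -0.2, -0.3]
opening: 91.3
grip_force: 0.0
```

Request:
send_rows(series="0 0 0.003 0 0 0 1;0 0 0 0 0 0 0.5;0 0 0 0 0 0 0.2;0 0 0 0 0 0 0;0 0 0 0 0 0 0;0 0 0 0 0 0 0;0 0 0 0 0 0 0")

```text
clock: 3.65
eef_pos: [588.8, -183.9, 30.9]
ee_rot: [-0.0, 1.0, 0.005, -0.0]
force: [-0.3, 0.1, 0.5]
opening: 34.0
grip_force: 0.0
```

Request:
send_rows(series="0 0 0 0 0 0 0;0 0 0 0 0 0 0;0 0 0 0 0 0 0;0 0 0 0 0 0 0")

```text
clock: 4.15
eef_pos: [588.8, -183.9, 30.9]
ee_rot: [0.0, 1.0, 0.005, -0.0]
force: [0.3, -0.3, -0.9]
opening: 22.4
grip_force: 29.9
```

Request:
send_rows(series="0 0 -0.005 0 0 0 0;0 0 -0.015 0 0 0 0;0 0 -0.03 0 0 0 0;0 0 -0.03 0 0 0 0;0 0 0 0 0 0 0;0 0 0 0 0 0 0")

```text
clock: 4.9
eef_pos: [588.7, -183.8, 111.0]
ee_rot: [0.0, 1.0, 0.005, 0.0]
force: [0.9, 0.5, -0.7]
opening: 22.2
grip_force: 29.9
```

```bash
python3 - <<'E'
from h import *
im,p=snap("wrist");save("pics/w2.png",im,1.2)
print(robot.state()["force"])
hsv=cv2.cvtColor(im,cv2.COLOR_RGB2HSV)
m=cv2.inRange(hsv,(8,40,120),(28,255,255))
n,l,st,c=cv2.connectedComponentsWithStats(m)
for i in np.argsort(-st[1:,4])[:4]+1: print(st[i],plane(p,c[i],26))
E
```

```text
[-0.61128777 -0.66440366 -1.11388962]
[  85  293  326   16 2979] [ 488.63403885 -180.89187607   26.        ]
[ 149  173   91   51 2970] [ 588.63248373 -131.37381744   26.        ]
[ 272  163   58   60 2530] [ 594.72864184 -222.19464562   26.        ]
[196 229   8  55 241] [ 532.16679059 -133.15661179   26.        ]
```

View pics/w2.png

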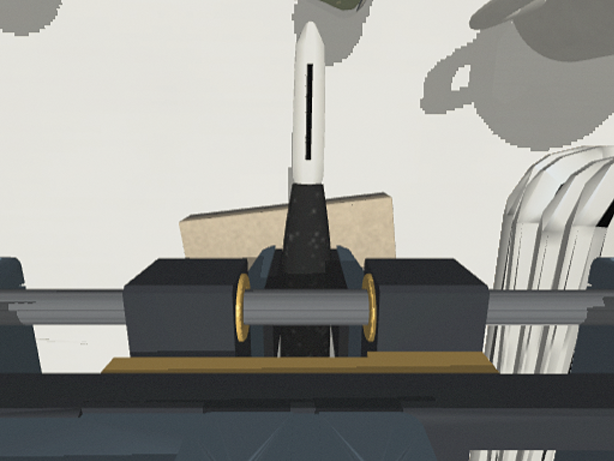

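The picture shows the peeler held level in the fingers (tip (312,22)), with the stone still in its place. Next I'll carry the peeler to the free patch near (560,-15).

Request:
send_rows(series="-0.005 -0.025 0 0 0 0 0;-0.008 -0.04 0 0 0 0 0;-0.008 -0.04 0 0 0 0 0;-0.006 -0.04 0 0 0 0 0;-0.003 -0.024 0 0 0 0 0;0 0 0.02 0 0 0 0;0 0 0.04 0 0 0 0;0 0 0.02 0 0 0 0")

```text
clock: 5.95
eef_pos: [555.2, -14.0, 28.8]
ee_rot: [-0.0, 1.0, 0.006, -0.002]
force: [0.1, -0.2, -0.6]
opening: 21.9
grip_force: 29.9
```

Request:
send_rows(series="0 0 0.012 0 0 0 0;0 0 0.006 0 0 0 0;0 0 0.004 0 0 0 0;0 0 0 0 0 0 0;0 0 0 0 0 0 0")

```text
clock: 6.58
eef_pos: [557.3, -15.2, 9.4]
ee_rot: [0.0, 1.0, 0.005, 0.0]
force: [0.3, -0.6, -0.0]
opening: 22.3
grip_force: 29.9
```

Request:
send_rows(series="0 0 0.002 0 0 0 0;0 0 0.001 0 0 0 0;0 0 0.001 0 0 0 0;0 0 0 0 0 0 0")

```text
clock: 7.08
eef_pos: [557.0, -15.2, 4.8]
ee_rot: [-0.0, 1.0, 0.005, -0.0]
force: [0.2, 0.4, -1.2]
opening: 22.1
grip_force: 29.9
```

Request:
send_rows(series="0 0 0 0 0 0 0.3;0 0 0 0 0 0 0.5;0 0 0 0 0 0 0.6;0 0 0 0 0 0 0.8;0 0 0 0 0 0 0.8;0 0 0 0 0 0 0.8")

```text
clock: 7.82
eef_pos: [557.0, -15.2, 4.9]
ee_rot: [-0.0, 1.0, 0.005, -0.0]
force: [-0.7, -0.6, 0.2]
opening: 72.4
grip_force: 0.0
```

Request:
send_rows(series="0 0 -0.01 0 0 0 0.8;0 0 -0.03 0 0 0 0.8;0 0 -0.05 0 0 0 0.8;0 0 -0.05 0 0 0 0.8;0 0 -0.05 0 0 0 0.8;-0.03 -0.01 -0.04 0 0 0 0.8;-0.03 -0.01 0 0 0 0 0.8;0 0 0 0 0 0 0.8")

```text
clock: 8.82
eef_pos: [495.0, 4.7, 236.1]
ee_rot: [-0.0, 1.0, 0.006, 0.0]
force: [0.3, 0.1, 0.4]
opening: 73.0
grip_force: 0.0
```

```bash
python3 - <<'E'
from h import *
Rt,t,s=tool();print(s["clock"],t)
im,p=snap("wrist");np.savez("w3.npz",im=im,**p);save("pics/w3.png",im,1.5)
E
```

```text
8.825 [495.04534931   4.72121552 236.07853163]
```

View pics/w3.png

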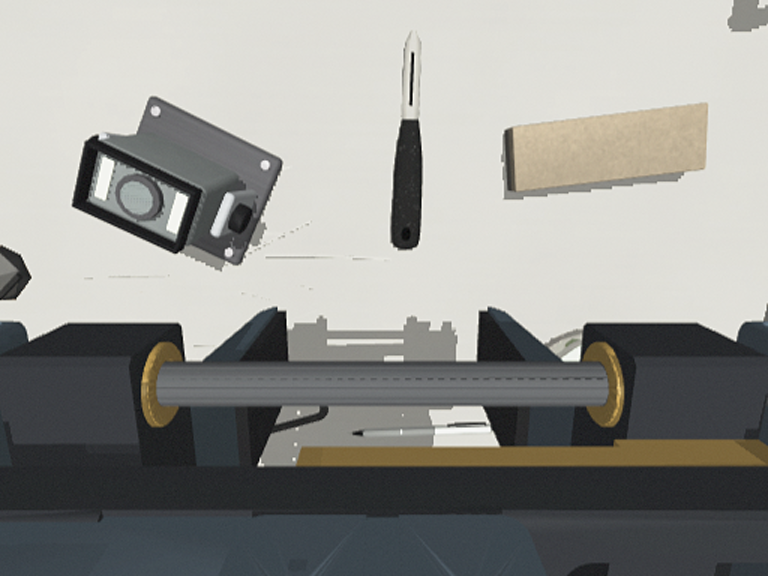

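The peeler lies flat at (408,140) and the stone is at (610,147), unmoved. The hood is at about (140,193), tipped to the lower left. For a second view I'll shift to the left.

Request:
send_rows(series="-0.005 -0.03 0 0 0 0 0.8;-0.01 -0.045 0 0 0 0 0.8;-0.01 -0.045 0 0 0 0 0.8;-0.005 -0.03 0 0 0 0 0.8;0 0 0 0 0 0 0.8")

```text
clock: 9.5
eef_pos: [465.4, 155.4, 234.8]
ee_rot: [-0.0, 1.0, 0.007, -0.0]
force: [0.6, 0.3, 0.1]
opening: 73.1
grip_force: 0.0
```

```bash
python3 - <<'E'
from h import *
Rt,t,s=tool();print(s["clock"],t)
im,p=snap("wrist");np.savez("w4.npz",im=im,**p)
a=np.load("w3.npz")["im"][50:190,30:200];b=im[10:200,150:360]
A=cv2.resize(a,None,fx=2.3,fy=2.3,interpolation=cv2.INTER_CUBIC);B=cv2.resize(b,None,fx=1.9,fy=1.9,interpolation=cv2.INTER_CUBIC)
C=np.zeros((max(A.shape[0],B.shape[0]),A.shape[1]+B.shape[1],3),np.uint8);C[:A.shape[0],:A.shape[1]]=A;C[:B.shape[0],A.shape[1]:]=B
print(A.shape,B.shape);save("pics/c4.png",C,1)
E
```

```text
9.5 [465.44393646 155.42911355 234.84907249]
(322, 391, 3) (361, 399, 3)
```

View pics/c4.png

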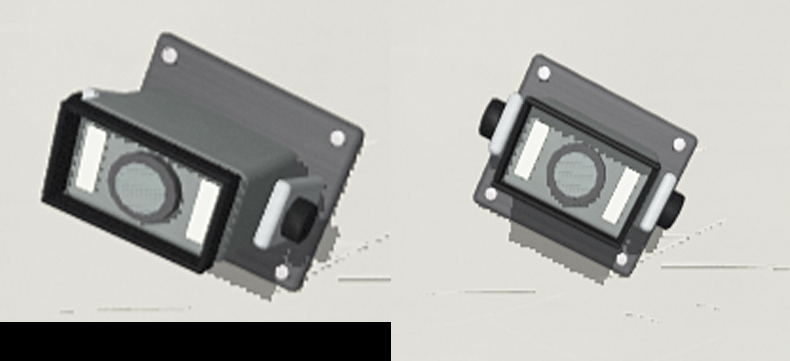

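In the crops, the hood's outer corners are at (68,97), (241,177), (205,273) and (42,201) on the left, and at (527,97), (661,160), (623,247) and (494,190) on the right. The plate bolts are clear in both.

```bash
python3 - <<'E'
from h import *
L=lambda f:(lambda d:{k:d[k] for k in("fov_y","cx","cy","extrinsics")})(np.load(f))
pa,pb=L("w3.npz"),L("w4.npz")
fa=lambda u:(u[0]/2.3+30-.3,u[1]/2.3+50-.3); fb=lambda u:((u[0]-391)/1.9+150-.3,u[1]/1.9+10-.3)
A=[(68,97),(241,177),(205,273),(42,201)];B=[(527,97),(661,160),(623,247),(494,190)]
C=[]
for a,b in zip(A,B):
    X,e=two(pa,fa(a),pb,fb(b));C.append(X);print(X.round(1),round(e,1))
C=np.array(C);c=C.mean(0)
print("c",c,"sides",[np.linalg.norm(C[i]-C[(i+1)%4]).round(1) for i in range(4)])
y=(C[0]-C[1])+(C[3]-C[2]);x=(C[0]-C[3])+(C[1]-C[2]);n=np.cross(x,y);n/=np.linalg.norm(n);print("y",y/np.linalg.norm(y),"n",n)
bo=np.array([plane(pb,fb(u),10) for u in[(544,73),(679,144),(621,259),(490,193)]]);print(bo.round(1),"plate",bo.mean(0))
print([plane(pa,fa(u),10).round(1) for u in[(169,55),(337,138),(281,272)]])
yy=(bo[0]-bo[1])+(bo[3]-bo[2]);yy/=np.linalg.norm(yy);print("standy",yy,np.degrees(np.arctan2(yy[1],yy[0])))
k=[two(pb,fb(u),pb,fb(u)) if 0 else plane(pb,fb(u),55) for u in[(488,119),(674,209)]];k=np.array(k);print("knobs z55",k,k.mean(0))
pv=bo.mean(0).copy();pv[2]=55
d=c-pv;print("pivot->rim",d,np.linalg.norm(d),d/np.linalg.norm(d), "focus",pv+180*d/np.linalg.norm(d))
lx=np.array([yy[1],-yy[0],0]);print("lat x",d@lx,"lat y",d@yy,"tilt",np.arctan2(d@lx,d[2]))
E
```

```text
[579.9 188.8 102.7] 1.4
[550.5 123.1  99.4] 2.1
[508.9 141.1 100.9] 0.1
[537.5 206.  101.7] 2.7
c [544.21180046 164.73875454 101.18331115] sides [np.float64(72.1), np.float64(45.3), np.float64(70.9), np.float64(45.8)]
y [0.4058442  0.91349341 0.02864058] n [-0.0046007  -0.02929503  0.99956022]
[[607.7 187.5  10. ]
 [567.1 102.2  10. ]
 [494.3 137.2  10. ]
 [535.6 222.8  10. ]] plate [551.20297918 162.419119    10.        ]
[array([608. , 188.9,  10. ]), array([567.1, 103.5,  10. ]), array([494.3, 138.3,  10. ])]
standy [0.43240265 0.90168063 0.        ] 64.37986493075839
knobs z55 [[575.03980924 215.40677027  55.        ]
 [527.51441417 109.72178276  55.        ]] [551.2771117  162.56427652  55.        ]
pivot->rim [-6.99117872  2.31963554 46.18331115] 46.76703452049833 [-0.14948946  0.0495998   0.98751849] focus [524.29487644 171.34708293 232.75332758]
lat x -7.306826952241569 lat y -0.9314337584877701 tilt -0.15691294833480535
```

The rim sides come out at 72 x 45.5 mm, and the knob midpoint and plate centre agree at (551,162.5). That gives a stand yaw of 64.4° and a tilt of about 0.15. The tilt matters, so I'll check it with an oblique side view.

Request:
send_rows(series="-0.012 0.025 0.02 0 0 0 0.8;-0.012 0.025 0.035 0 0 0 0.8;-0.011 0.026 0.04 0 0 0 0.8;0 0 0 0.15 0 0 0.8;0 0 0 0.15 0 0 0.8;0 0 0 0.15 0 0 0.8;0 0 0 0.15 0 0 0.8;0 0 0 0 0 0 0.8")

```text
clock: 10.55
eef_pos: [431.7, 74.8, 138.9]
ee_rot: [-0.296, 0.955, 0.003, -0.002]
force: [0.5, 0.0, -0.0]
opening: 73.1
grip_force: 0.0
```

```bash
python3 - <<'E'
from h import *
Rt,t,s=tool();print(s["clock"],t,s["joints"].round(2))
im,p=snap("wrist");np.savez("w5.npz",im=im,**p)
pv=np.array([551.2,162.5,55]);u,v=proj(p,[545,165,90]);print(u,v,p["extrinsics"][:3,3])
u0,v0=max(0,int(u-130)),max(0,int(v-100));print(u0,v0);save("pics/c5.png",im[v0:v0+200,u0:u0+260],3)
E
```

```text
10.55 [431.74095167  74.81334754 138.91534761] [-0.41  0.47  1.92  0.61  1.12  0.78]
196.81814296001227 52.3261829667625 [498.65971307 -19.83135921 280.08353359]
66 0
```

View pics/c5.png

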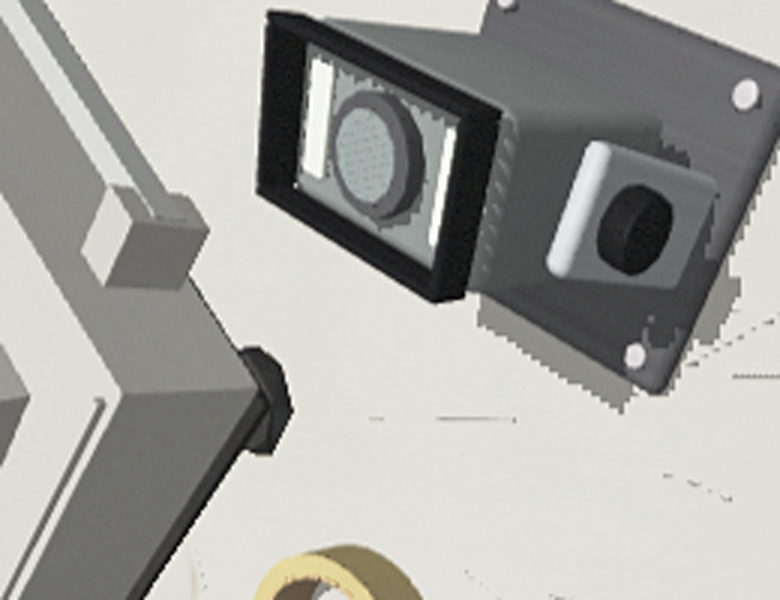

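The oblique view shows the rim's left outer corners at (268,12) and (257,193), the lower right at (436,302), and the knob centre at (635,230).

```bash
python3 - <<'E'
from h import *
L=lambda f:(lambda d:{k:d[k] for k in("fov_y","cx","cy","extrinsics")})(np.load(f))
P=[L("w3.npz"),L("w4.npz"),L("w5.npz")]
F=[lambda u:(u[0]/2.3+30-.3,u[1]/2.3+50-.3),lambda u:((u[0]-391)/1.9+150-.3,u[1]/1.9+10-.3),lambda u:(u[0]/3+66-.3,u[1]/3-.3)]
T={"TL":[(68,97),(527,97),(268,12)],"TR":[(241,177),(661,160),(498,107)],"BR":[(205,273),(623,247),(436,302)],"BL":[(42,201),(494,190),(257,193)]}
yy=np.array([.4324,.9017,0]);lx=np.array([.9017,-.4324,0]);pv=np.array([551.2,162.5,55])
for n,us in T.items():
    M=np.zeros((3,3));b=np.zeros(3)
    for p,f,u in zip(P,F,us):
        o,d=ray(p,f(u));Q=np.eye(3)-np.outer(d,d);M+=Q;b+=Q@o
    X=np.linalg.solve(M,b);d=X-pv;print(n,"x %.1f y %.1f z %.1f"%(d@lx,d@yy,d[2]),[ (proj(p,X)-f(u)).round(1) for p,f,u in zip(P,F,us)])
    for th in(.15,.2,.25,.3):
        sx=23 if n[0]=="T" else -23; sy=36 if n[1]=="L" else -36
        Y=pv+lx*(sx*np.cos(th)-50*np.sin(th))+yy*sy+np.array([0,0,50*np.cos(th)+sx*np.sin(th)])
        print("   ",th,[ (proj(p,Y)-f(u)).round(1).tolist() for p,f,u in zip(P,F,us)])
for u,X in [((745,95),[567.1,102.6,10]),((635,355),[494.3,137.5,10])]:print("bolt chk",proj(P[2],X)-F[2](u))
E
```

```text
TL x 14.2 y 35.0 z 52.0 [array([-1.4,  1.4]), array([ 0.3, -0.7]), array([ 1.4, -1.1])]
    0.15 [[-2.7, -0.3], [-0.2, -2.5], [-0.1, -3.5]]
    0.2 [[-4.1, 2.4], [-1.6, 0.2], [-1.7, 0.2]]
    0.25 [[-5.3, 5.1], [-2.9, 3.0], [-3.0, 3.9]]
    0.3 [[-6.5, 7.9], [-4.3, 5.9], [-4.3, 7.7]]
TR x 16.3 y -35.8 z 44.1 [array([-0.3, -1. ]), array([0.1, 1.3]), array([ 0. , -0.4])]
    0.15 [[-4.0, 0.4], [0.8, 1.8], [-8.7, -1.4]]
    0.2 [[-5.3, 3.0], [-0.5, 4.5], [-10.6, 2.6]]
    0.25 [[-6.5, 5.7], [-1.8, 7.2], [-12.4, 6.7]]
    0.3 [[-7.8, 8.3], [-3.1, 10.0], [-14.1, 10.8]]
BR x -29.0 y -37.7 z 46.5 [array([-0.2,  0.2]), array([0. , 0.2]), array([ 0.3, -0.6])]
    0.15 [[-2.1, 0.5], [-2.1, 0.6], [-1.3, -0.0]]
    0.2 [[-2.2, 2.2], [-3.3, 2.5], [-0.8, 2.9]]
    0.25 [[-2.2, 3.8], [-4.3, 4.4], [-0.1, 5.8]]
    0.3 [[-2.2, 5.4], [-5.4, 6.2], [0.7, 8.4]]
BL x -30.9 y 33.4 z 46.6 [array([0.6, 1.1]), array([-0.2, -1.8]), array([-0.2,  0.8])]
    0.15 [[-1.4, -0.8], [-2.4, -3.7], [-1.4, -1.2]]
    0.2 [[-1.1, 1.2], [-3.1, -1.4], [-0.4, 1.8]]
    0.25 [[-0.7, 3.1], [-3.7, 0.7], [0.7, 4.6]]
    0.3 [[-0.1, 4.9], [-4.3, 2.8], [1.9, 7.3]]
bolt chk [1.46737543 0.2661965 ]
bolt chk [0.92104818 0.75129834]
```

Three corners agree with a tilt of about 0.165 rad (upper right in the last view was the hood's base, so I dropped it). That puts the focus near (524.5, 175, 232.6). Next is the stone.

Request:
send_rows(series="0 0 0 -0.15 0 0 0.9;0 0 0 -0.15 0 0 1;0 0 0 -0.15 0 0 1;0 0 0 -0.15 0 0 1;0.025 0.04 0 0 0 0 1;0.025 0.041 0 0 0 0 1;0.025 0.041 0 0 0 0 1;0.025 0.041 0 0 0 0 1")

```text
clock: 11.6
eef_pos: [534.3, -85.1, 141.1]
ee_rot: [0.001, 1.0, 0.006, 0.002]
force: [-0.3, -0.3, 0.6]
opening: 91.5
grip_force: 0.0
```

Request:
send_rows(series="0.025 0.041 0 0 0 0 1;0.025 0.041 0 0 0 0 1;0 0 0 0 0 -0.17 1;0 0 0 0 0 -0.17 1;0 0 0 0 0 -0.17 1;0 0 0 0 0 -0.17 1;0 0 0 0 0 -0.17 1;0 0 0 0 0 -0.17 1")

```text
clock: 12.6
eef_pos: [584.5, -165.1, 141.1]
ee_rot: [0.002, 0.869, 0.496, 0.0]
force: [-0.1, -0.4, -0.0]
opening: 91.5
grip_force: 0.0
```

Request:
send_rows(series="0 0 0 0 0 -0.17 1;0 0 0 0 0 -0.17 1;0 0 0 0 0 -0.17 1;0 0 0 0 0 -0.17 1;0 0 0 0 0 0 1")

```text
clock: 13.22
eef_pos: [584.4, -165.2, 140.9]
ee_rot: [0.002, 0.656, 0.755, -0.0]
force: [-1.5, 0.1, -0.5]
opening: 91.3
grip_force: 0.0
```

```bash
python3 - <<'E'
from h import *
Rt,t,s=tool();print(s["clock"],t,s["joints"].round(2));a=np.radians(97.46)
x=np.array([np.cos(a),np.sin(a),0]);z=np.array([0,0,-1]);Rd=np.c_[x,np.cross(z,x),z]
print("shift",Rt.T@(np.array([582.7,-170,3])-t),"turn",R.from_matrix(Rt.T@Rd).as_rotvec())
im,p=snap("wrist");np.savez("w6.npz",im=im,**p)
hsv=cv2.cvtColor(im,cv2.COLOR_RGB2HSV)
m=cv2.inRange(hsv,(8,40,120),(28,255,255))
for X in([582.7,-170,26],[573,-95.6,26],[592.4,-244,26]):print(proj(p,X))
n,l,st,c=cv2.connectedComponentsWithStats(m)
for i in np.argsort(-st[1:,4])[:4]+1: print(st[i])
E
```

```text
13.225 [ 584.37688328 -165.18229642  140.90877987] [-0.37  0.54  1.48 -0.    1.12 -0.51]
shift [ -4.1663754   -2.54590371 137.91669029] turn [0.00155709 0.00267579 0.00984864]
[252.17340974 194.32774348]
[252.80006907 112.29979113]
[251.67315067 266.5733501 ]
[ 225  113   56  128 2673]
[225 144  13  40 331]
[ 57 240  12  44 166]
[442 240  11  44 151]
```

The close view confirms the stone's place to within 1 mm. I'll descend and grip.

Request:
send_rows(series="-0.004 -0.0025 0.04 0 0 0.01 1;0 0 0.045 0 0 0 1;0 0 0.03 0 0 0 1;0 0 0.012 0 0 0 1;0 0 0.005 0 0 0 1;0 0 0.003 0 0 0 1;0 0 0 0 0 0 1;0 0 0 0 0 0 1")

```text
clock: 14.28
eef_pos: [582.1, -170.4, 5.6]
ee_rot: [0.001, 0.66, 0.751, 0.0]
force: [-0.3, 0.3, 0.5]
opening: 91.3
grip_force: 0.0
```

Request:
send_rows(series="0 0 0.002 0 0 0 1;0 0 0 0 0 0 0;0 0 0 0 0 0 0;0 0 0 0 0 0 0;0 0 0 0 0 0 0;0 0 0 0 0 0 0;0 0 0 0 0 0 0;0 0 0 0 0 0 0")

```text
clock: 15.28
eef_pos: [581.9, -170.2, 2.9]
ee_rot: [0.0, 0.66, 0.752, 0.0]
force: [0.9, -0.4, -0.9]
opening: 49.6
grip_force: 30.0
```

Request:
send_rows(series="0 0 -0.01 0 0 0 0;0 0 -0.03 0 0 0 0;0 0 -0.04 0 0 0 0;0 0 -0.05 0 0 0 0;0 0 -0.05 0 0 0 0;0 0 -0.04 0 0 0 0;0 0 -0.02 0 0 0 0;0 0 0 0 0 0 0")

```text
clock: 16.27
eef_pos: [582.1, -170.4, 244.6]
ee_rot: [0.001, 0.66, 0.752, 0.0]
force: [0.6, -0.5, -5.8]
opening: 49.8
grip_force: 30.0
```

```bash
cat > go.py <<'E'
from h import *
Rt,t,s=tool();th=.165;a=np.radians(64.4)
yy=np.array([np.cos(a),np.sin(a),0]);lx=np.array([yy[1],-yy[0],0]);n=-np.sin(th)*lx+np.array([0,0,np.cos(th)])
F=np.array([551.2,162.5,55])+180*n
Rd=np.c_[yy,np.cross(-n,yy),-n]
off=np.array([0.8,0.2,2.9])
T=F-Rd@off
print(s["clock"],t,s["joints"].round(2),s["opening"],"F",F.round(1))
print("shift(now frame)",Rt.T@(T-t),"turn",R.from_matrix(Rt.T@Rd).as_rotvec().round(3))
print("level-yaw turn then", (Rd.T@(T-t)).round(1))
E
python3 go.py
```

```text
16.275 [ 582.09723238 -170.37309962  244.59630821] [-0.38  0.44  1.35 -0.    1.35 -0.51] 49.762134592223575 F [524.5 175.3 232.6]
shift(now frame) [349.90241241 -13.27893338   8.70598188] turn [-0.158 -0.047  0.576]
level-yaw turn then [ 286.  -200.7  -24.1]
```

Request:
send_rows(series="0.02 -0.001 0 0 0 0 0;0.04 -0.0015 0 0 0 0 0;0.045 -0.002 0 0 0 0 0;0.045 -0.002 0 0 0 0 0;0.045 -0.002 0 0 0 0 0;0.045 -0.002 0 0 0 0 0;0.045 -0.0015 0 0 0 0 0;0.04 -0.001 0 0 0 0 0")

```text
clock: 17.27
eef_pos: [524.9, 152.4, 241.7]
ee_rot: [-0.001, 0.659, 0.752, -0.001]
force: [0.8, -0.5, -4.0]
opening: 50.0
grip_force: 30.0
```

Request:
send_rows(series="0.02 0 0 -0.026 -0.008 0.096 0;0 0 0 -0.026 -0.008 0.096 0;0 0 0 -0.026 -0.008 0.096 0;0 0 0 -0.026 -0.008 0.096 0;0 0 0 -0.026 -0.008 0.096 0;0 0 0 -0.026 -0.008 0.096 0;0 0 0 0 0 0 0;0 0 0 0 0 0 0")

```text
clock: 18.27
eef_pos: [523.5, 170.4, 242.3]
ee_rot: [0.068, 0.843, 0.532, 0.041]
force: [-0.5, -0.1, -3.7]
opening: 49.9
grip_force: 30.0
```

```bash
python3 go.py; python3 - <<'E'
from h import *
for n in("scene","top"):
    im,p=snap(n); np.savez(f"f_{n}.npz",im=im,**p); u,v=proj(p,[524,175,180]); print(n,u,v)
    if n=="scene": a=im[int(v-70):int(v+80),int(u-85):int(u+85)]
    else: b=im[int(v-60):int(v+60),int(u-70):int(u+120)]
A=cv2.resize(a,(382,337),interpolation=cv2.INTER_CUBIC);B=cv2.resize(b,(418,264),interpolation=cv2.INTER_CUBIC)
C=np.zeros((337,800,3),np.uint8);C[:,:382]=A;C[:264,382:]=B;save("pics/f.png",C,1)
E
```

```text
18.275 [523.53229426 170.38725229 242.30488657] [ 0.27  0.31  1.59 -0.12  1.13  0.76] 49.86744371928179 F [524.5 175.3 232.6]
shift(now frame) [ 4.06245511 -2.94507454  6.52712134] turn [-0.006  0.002  0.002]
level-yaw turn then [ 4.  -3.   6.5]
scene 239.30159873468887 216.379128281124
top 217.0471782151918 212.28441569513166
```

View pics/f.png

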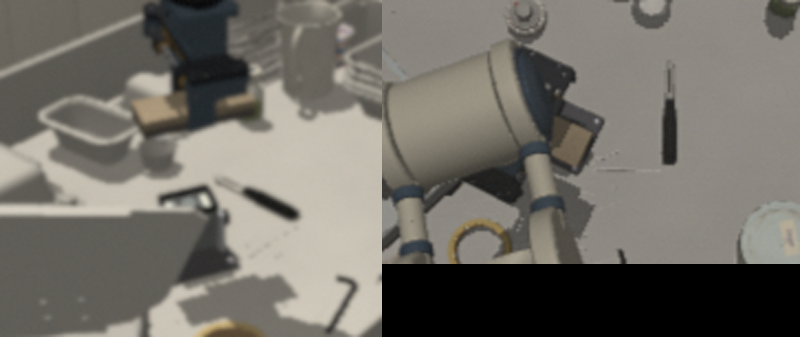

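The scene view shows the stone level in the gripper above the hood, and the peeler flat on the table. One fine correction is left.

Request:
send_rows(series="0.002 -0.0015 0.003 -0.003 0 0 0;0.002 -0.0015 0.0035 -0.003 0 0 0;0 0 0 0 0 0 0;0 0 0 0 0 0 0;0 0 0 0 0 0 0;0 0 0 0 0 0 0")

```text
clock: 19.12
eef_pos: [524.2, 174.6, 236.1]
ee_rot: [0.071, 0.843, 0.531, 0.044]
force: [-0.1, -0.1, -3.8]
opening: 49.7
grip_force: 30.0
```

```bash
python3 go.py; python3 -c "
from h import *
print(robot.state()['joint_vel'].round(3),robot.state()['grip_force']);print(robot.job_done())"
```

```text
19.125 [524.18248775 174.57690095 236.10665787] [ 0.29  0.32  1.59 -0.13  1.11  0.78] 49.680774216973695 F [524.5 175.3 232.6]
shift(now frame) [-0.01679834 -0.76670654  0.60453054] turn [ 0.002  0.002 -0.   ]
level-yaw turn then [-0.  -0.8  0.6]
[ 0.     0.002  0.002 -0.001 -0.001 -0.   ] 29.999393820762634
the job is handed in; nothing more can be done
None
```

The job is handed in at 19.1 s, result not reported: the peeler lies flat on the table, and the stone is held still, dark face down, about 1 mm from my estimate of the focus point (camera tilt measured as about 0.165 rad, a few mm uncertain at the focus).

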